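Hold a spring clip open over the pot rim

ROBOT

A 6-joint arm with a two-finger parallel gripper is mounted at the origin on the work surface. World frame = base frame: x ahead of the robot, y to its left, z up, the work surface at z = 0. Lengths are in m, angles in rad, forces in N, time in s.
With the tool pointing down it reaches from about 0.2 to 0.875 m from the base axis. Payload 3.4 kg.
Tool frame: the origin (TCP) lies on the front face of the gripper's body, between the roots of the fingers; the fingertips stand 97 mm ahead of it and the grasp point (between the pads) lies 78 mm ahead of it; z points along the fingers, y is the direction in which the jaws open and shut (so a half turn about z gives the same grasp; the last joint's range is limited). The gripper opens to 94 mm and grips with 3 to 60 N. Pads are 16 mm wide; open, the fingers measure 119 mm over their backs; the gripper's body (75 mm by 177 mm) begins 78 mm behind the grasp point.
Start: joints at [-1.355, 0.276, 1.505, -0, 1.361, -0.121], TCP at [0.19, -0.543, 0.303] pointing down, gripper open.
Joint ranges: [-2.89, 2.89], [-0.75, 2.08], [0.22, 2.7], [-1.18, 4.32], [0.11, 2.71], [-2.7, 2.7]. Speed limits (rad/s): [2.57, 2.57, 3.14, 3.14, 3.14, 3.14].

INTERFACE

Orientations are given as a 3x3 rotation matrix whose columns are the frame's x, y, z axes.
In Python, from workcell import readout, eyes, arm gives the robot as it stands.
- The arm moves only by the shell command python3 -m creep 'ROWS' [OPENING] [FORCE]. ROWS is JSON, a list of rows, each an object with "dp": the shift along the tool's x, y, z in cm, a list of three; "roll": the turn about the tool's z in rad. In form: [{"dp": [x, y, z], "roll": roll}, ...]. A call has exactly 10 rows; each row is the pose to reach, as a shift and turn from the pose measured when the call began, along the tool's axes at that moment; what a row does not reach only later rows make up. A row lasts 1/10 s, in which the tool goes at most 50 mm and 8.59 degrees, less where a joint would pass 70% of its speed; a pose out of reach is approached as far as the arm can. A call with a gripper value outside its range is refused whole. OPENING is the finger opening in cm, from 0 to 9.4, set as the call begins (- or left out, the last holds). The fingers move at their own pace and stop on an object; FORCE is the grip in N (left out, the last holds). Time passes only in rows, so rows that repeat a pose let the fingers close, or fill a call up. It gives the time, the measured TCP pose, the force and the opening at its end, in the units of the state.
- readout.get_obs(): the state, without advancing time (a new reading comes with each control period).
- eyes.capture(name): name is "scene" or "top"; returns the picture (400x640x3 uint8, red, green, blue); there is no depth.
- eyes.camera_params(name): a dict with "fov_y" (degrees; the focal length in pixels is half the picture's height over the tangent of half this angle, whatever the lens; pixels are square), "cx", "cy" (the principal point, pixels), "extrinsics" (4x4, takes a point from world to camera coordinates). Camera axes: x right, y down, z forward; pixel columns grow to the right and rows downward; lengths in m; the calibration is good to about 2 mm. A picture is of the moment at which its call begins. camera_params takes no time and is no camera call.
- arm.sign_off(): hands the job in, once; it reports no verdict.
The state is a dict: "time": time; "joint_pos": joint angles; "qvel": joint speeds; "joint_torque": joint torques, N m; "eef_pos": TCP position; "tool_rot": TCP orientation; "force": force on the tool from outside, world axes, zero at the start; "torque": the same for the moment, N m; "finger_gap": opening from 0.0 (shut) to 1.0 (fully open).
Only numpy, scipy, OpenCV 4.12 (cv2) and the standard library are available. Lean on these libraries where they do the work, as an engineer would, in place of code of your own. Each camera call takes 0.05 s, during which the arm holds its last target.

TASK

The black spring clip is parked on the wall of the small steel pan between the burners: squeeze its handles to open it, take it off the pan and bring it to the tall pot. Hold it gaping over the pot's rim, midway between the pot's two ear handles on the side nearest the robot, one jaw inside and one outside, their tips at least a centimetre below the rim and the clip touching nothing of the pot, so that I can tuck the edge of a cooking bag in. Finish like that, still squeezing the clip wide open in the gripper, with the pot, the pan, the lid, the ramekin, the skimmer and the knobs left as they were.

Things in the scene. Friction and masses are not known exactly. Their poses are not given: they have to be found in the camera images.
- clip: black silicone spring clip like a big clothes peg, 89 mm tall, 30 mm wide, 80 g, two halves on a hinge pin. Parked upright, biting the pan wall nearest the robot, pin 18 mm above its rim. Origin mid-pin; y along the pin, z up to the handles, x from half A to half B (across the wall). The axes are half A's and lean with it. Jaws reach 42 mm below the pin, the spring barrel 6 mm
- clip_bulb_a (a point): centre of half A's grip bulb, 42 mm above the pin, 21 mm to -x: a round bar of 10 mm diameter, 32 mm long along y, at the end of the handle. The bulbs are the clip's widest part, 52 mm over both when parked; squeezed together they spread the jaws. The spring needs 4 N per bulb to start, 11 N at the stop
- clip_bulb_b (a point): the same on half B, 21 mm to +x. The bulbs rise up to 5 mm relative to the pin as they are squeezed; at joint 0.5 they measure about 30 mm over, at the stop 25 mm
- clip_jaw (a joint): opening angle between the clip's halves, rad: 0 as parked (jaws parallel, 3 mm apart at the pads), grows as the handles are squeezed, tips 24 mm apart at 0.5, stop at 0.6; the spring pulls it towards shut (-0.07)
- clip_tip_a (a point): lower inner edge of half A's jaw pad, mid-width, 42 mm below the pin. Each jaw is 5 mm thick, with a pad 12 mm high and 9.5 mm thick at its tip; above the pads the jaws are 14 mm apart even when parked
- clip_tip_b (a point): lower inner edge of half B's jaw pad, mid-width, 42 mm below the pin
- pot: tall plain aluminium pot standing on one of the two burners (left or right), 170 mm outside diameter, 170 mm high, wall 4 mm, open, 1.6 kg, not fixed. Origin at the centre of its underside, z up; its two ear handles stand out 38 mm at its +y and -y sides, 128 mm up; its -x side faces the robot
- pot_near_rim (a point): the point where the clip is wanted: on top of the pot's rim, mid-thickness of the wall, midway between the ears on the side nearest the robot. Its x points level towards the pot's axis (into the pot), y along the rim, z up; 170 mm above the pot's underside and 215 mm above the worktop
- pan: small open stainless pan, 100 mm (x) by 120 mm (y), 80 mm high, walls 3 mm, standing on the hob plate between the burners; origin at the centre of its underside, its -x wall (nearest the robot) carries the clip; 0.6 kg, not fixed
- hob: flat stainless built-in gas hob, 350 mm (x) by 760 mm (y), 8 mm thick, burners 235 mm to the left (+y) and right of its centre, cast pan supports with tops at 45 mm; origin at the centre of its underside, fixed
- lid: domed glass pot lid with black knob, 180 mm across, 80 mm high, lying on the other burner; origin at the centre of its underside; bystander
- ramekin: white ceramic ramekin, 90 mm across, 50 mm high, on the hob beyond the pan; origin at the centre of its underside; bystander
- skimmer: flat steel skimmer, head 96 mm across, 420 mm long, lying on the worktop beyond the hob; origin on its underside, mid-length (160 mm from the centre of its head); bystander
- knob_left (a joint): turning angle of the left red burner knob at the hob's front, rad, 0 = off; bystander
- knob_right (a joint): turning angle of the right red burner knob at the hob's front, rad, 0 = off; bystander
Things that resemble listed ones, but are neither listed nor needed, are in the scene too. Several things have the shape of the clip; the one meant has the colours described above.

How it is judged:
On the way:
1. the clip is taken off the pan: squeezed open in the fingers, clear of the pan and above it (value of joint clip_jaw above 0.15 rad and z of clip in the frame of pan above 0.125 m and contact force between clip and pan below 0.05 N and contact force between the fingers and clip above 2 N), for 0.1 s.
At the end, for the whole second after the job is handed in: Held still in the fingers (over 3 N), open over 0.35 rad, no contact with pot or pan; one tip inside and one outside the rim, each over 2.5 mm from mid-wall, 10 mm or more below it, within 20 mm of the midpoint between the ears; pot upright within 20 mm, pan within 30 mm of its start (value of joint clip_jaw above 0.35 rad and contact force between the fingers and clip above 3 N and contact force between clip and pot below 0.1 N and contact force between clip and pan below 0.1 N and ((x of clip_tip_a in the frame of pot_near_rim below -0.0025 m and x of clip_tip_b in the frame of pot_near_rim above 0.0025 m) or (x of clip_tip_b in the frame of pot_near_rim below -0.0025 m and x of clip_tip_a in the frame of pot_near_rim above 0.0025 m)) and horizontal distance between clip and pot_near_rim below 0.025 m and y of clip_tip_a in the frame of pot_near_rim between -0.02 and 0.02 m and y of clip_tip_b in the frame of pot_near_rim between -0.02 and 0.02 m and z of each of clip_tip_a, clip_tip_b in the frame of pot_near_rim below -0.0095 m and z of clip in the frame of pot_near_rim above 0.004 m and linear speed of clip below 0.02 m/s and distance of pot from where it was at the start of the episode below 0.02 m and angle between pot's own z axis and vertical below 0.05 rad and distance of pan from where it was at the start of the episode below 0.03 m); the arm keeps its last pose, push and grip.
It fails at once if the pot is shoved or tipped (distance of pot from where it was at the start of the episode above 0.02 m or angle between pot's own z axis and vertical above 0.1 rad).
It fails at once if the pan is dragged away or tipped (distance of pan from where it was at the start of the episode above 0.03 m or angle between pan's own z axis and vertical above 0.2 rad).
It fails at once if lid, ramekin or skimmer disturbed (distance of any of lid, ramekin, skimmer from where it was at the start of the episode above 0.02 m).
It fails at once if a burner knob is turned (value of joint any of knob_left, knob_right above 0.2 rad).
It also fails if it takes over 45 s, if anything falls off the work surface, if the arm or the gripper's body presses on something with over 40 N, if the wrist force passes 120 N, or if a joint passes its speed limit or range.

## Working session

There is one attempt and no reset: what is moved stays moved. The work goes in short steps, Python scripts to look and compute and a shell command to move; the robot and the scene stay as the last step left them, time stands still between calls to the robot, and variables do not carry over. Pictures are saved under pics/ and viewed, and the job is handed in when it is done.

```bash
mkdir -p pics; ls; python3 - <<'E'
from workcell import readout, eyes, arm
import cv2,numpy as np
np.set_printoptions(precision=4,suppress=True)
o=readout.get_obs();print({k:np.round(v,4) for k,v in o.items()})
for n in("scene","top"):
    p=eyes.camera_params(n);print(n,p)
    cv2.imwrite(f"pics/{n}0.png",eyes.capture(n)[:,:,::-1])
E
```

```text
pics
{'time': np.float64(0.0), 'joint_pos': array([-1.355 ,  0.2766,  1.5061, -0.    ,  1.3607, -0.121 ]), 'qvel': array([-0.0003,  0.0021,  0.0009,  0.0006,  0.0003, -0.0002]), 'joint_torque': array([ -0.0001, -40.4584, -23.7232,   0.0703,   0.0348,  -0.0002]), 'eef_pos': array([ 0.1899, -0.5423,  0.3018]), 'tool_rot': array([[ 0.9438,  0.3304, -0.0004],
       [ 0.3304, -0.9438,  0.0017],
       [ 0.0002, -0.0018, -1.    ]]), 'force': array([-0.0488, -0.3177,  0.7669]), 'torque': array([-0.0125,  0.0341,  0.0229]), 'finger_gap': np.float64(1.0006)}
scene {'fov_y': 46.94462875670607, 'cx': 315.34836203915415, 'cy': 196.8757499552311, 'extrinsics': array([[ 0.6292,  0.7772, -0.0088, -0.3588],
       [ 0.5883, -0.4837, -0.648 , -0.2285],
       [-0.5079,  0.4025, -0.7616,  1.4432],
       [ 0.    ,  0.    ,  0.    ,  1.    ]])}
top {'fov_y': 42.64352374507269, 'cx': 319.1699669503433, 'cy': 207.0559995131931, 'extrinsics': array([[ 0.0178, -0.9995, -0.0265,  0.0107],
       [-0.9977, -0.016 , -0.066 ,  0.5631],
       [ 0.0656,  0.0276, -0.9975,  1.2329],
       [ 0.    ,  0.    ,  0.    ,  1.    ]])}
```

View pics/scene0.png

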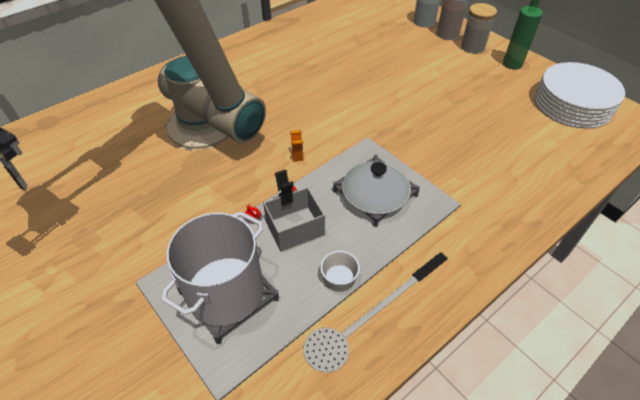

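View pics/top0.png

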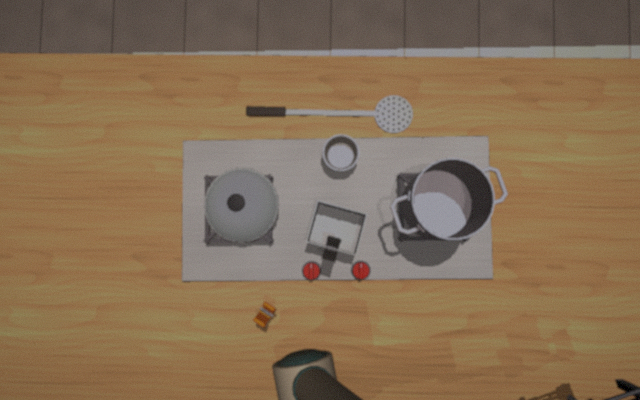

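The top view shows the pan at (337,230), with the black clip on its lower wall at (332,247). The pot is on the right burner with its rim near (453,200), the lid is on the left burner, and the orange decoy clip is at (265,315). I'll zoom in next.

```bash
python3 - <<'E'
import cv2
t=cv2.imread("pics/top0.png");s=cv2.imread("pics/scene0.png")
r=lambda i,a,b,c,d,f:cv2.resize(i[b:d,a:c],None,fx=f,fy=f,interpolation=cv2.INTER_CUBIC)
cv2.imwrite("pics/t1.png",r(t,290,190,390,290,6))
cv2.imwrite("pics/t2.png",r(t,380,145,515,255,5.8))
cv2.imwrite("pics/s1.png",r(s,230,150,340,260,5))
cv2.imwrite("pics/s2.png",r(s,150,195,290,335,4))
E
```

```text
(no output)
```

View pics/t1.png

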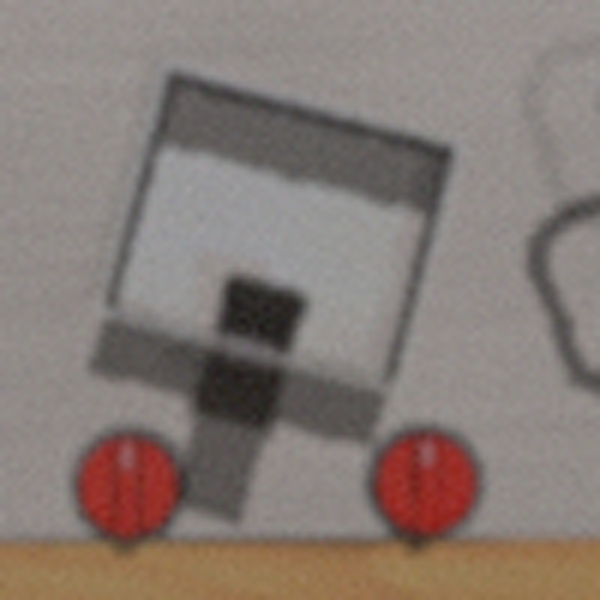

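View pics/t2.png

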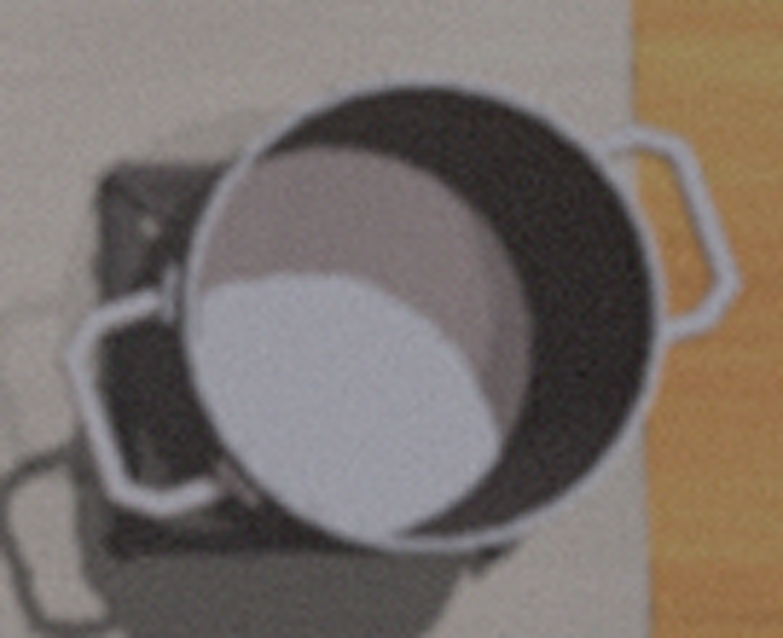

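View pics/s1.png

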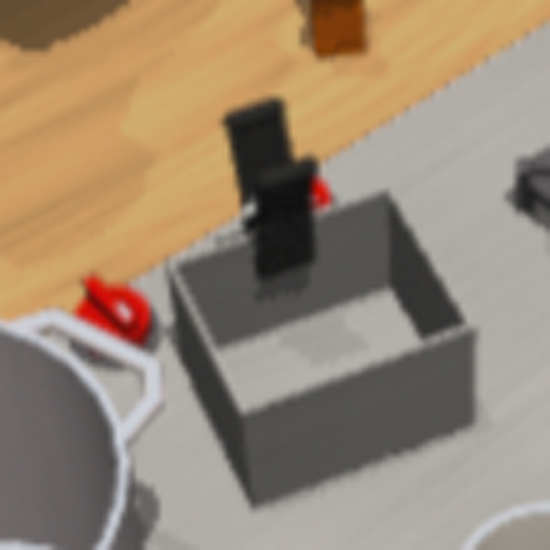

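View pics/s2.png

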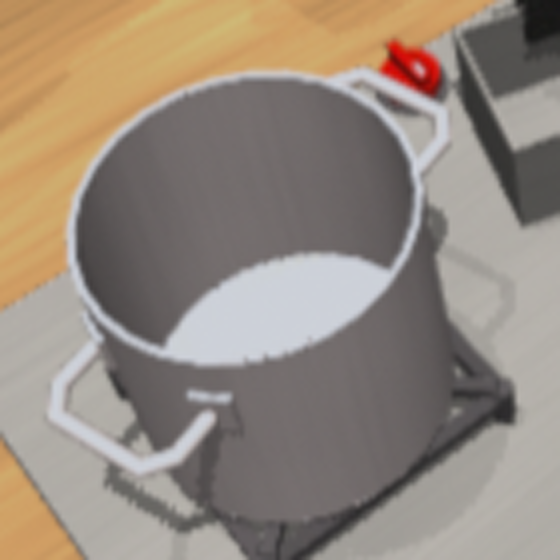

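```bash
cat > h.py <<'E'
import numpy as np,cv2
from workcell import readout,eyes,arm
from scipy.optimize import least_squares
np.set_printoptions(precision=4,suppress=True)
class Cam:
    def __init__(s,n):
        p=eyes.camera_params(n);s.f=200/np.tan(np.radians(p["fov_y"]/2));s.cx,s.cy=p["cx"],p["cy"]
        s.R=p["extrinsics"][:3,:3];s.t=p["extrinsics"][:3,3];s.c=-s.R.T@s.t
    def ray(s,uv):
        d=np.array([(uv[0]-s.cx)/s.f,(uv[1]-s.cy)/s.f,1.])@s.R;return d
    def atz(s,uv,z):
        d=s.ray(uv);return s.c+d*(z-s.c[2])/d[2]
    def proj(s,P):
        q=s.R@np.asarray(P)+s.t;return np.array([s.cx+s.f*q[0]/q[2],s.cy+s.f*q[1]/q[2]])
def uncrop(u,v,a,b,f): return ((u+.5)/f-.5+a,(v+.5)/f-.5+b)
def tri(c1,p1,c2,p2):
    d1,d2=c1.ray(p1),c2.ray(p2);A=np.c_[d1,-d2];x=np.linalg.lstsq(A,c2.c-c1.c,rcond=None)[0]
    P,Q=c1.c+d1*x[0],c2.c+d2*x[1];return (P+Q)/2,np.linalg.norm(P-Q)
T,S=Cam("top"),Cam("scene")
E
python3 - <<'E'
from h import *
print("cams",T.c,S.c)
t=lambda u,v:uncrop(u,v,290,190,6)
print("pan corners z.088 FL,FR,NR,NL")
for p in [(172,73),(452,150),(388,385),(108,310)]: print(T.atz(t(*p),.088))
s=lambda u,v:uncrop(u,v,230,150,5)
print("pan scene")
for p in [(172,265),(390,193),(475,330),(247,410)]: print(S.atz(s(*p),.088))
# rim
for n,C,cr,pts,im in[("top",T,(380,145,5.8),[(430,82),(190,310),(410,545),(658,300)],"pics/top0.png"),("scene",S,(150,195,4),[(270,75),(73,235),(210,360),(418,200)],"pics/scene0.png")]:
    P=np.array([C.atz(uncrop(*p,*cr),.215)[:2] for p in pts])
    c0=least_squares(lambda c:np.hypot(*(P-c).T)-.083,P.mean(0)).x
    print(n,"hand",c0,np.hypot(*(P-c0).T)-.083)
    g=cv2.GaussianBlur(cv2.imread(im),(0,0),.7).min(2).astype(np.float32)
    Q=[]
    for a in np.linspace(0,2*np.pi,180):
        rs=np.linspace(.074,.092,73);uv=np.array([C.proj([c0[0]+r*np.cos(a),c0[1]+r*np.sin(a),.215]) for r in rs],np.float32)
        v=cv2.remap(g,uv[:,0].copy(),uv[:,1].copy(),cv2.INTER_LINEAR).ravel();i=v.argmax()
        if 3<i<69 and v[i]>v[0]+10 and v[i]>v[-1]+10: Q.append(c0+rs[i]*np.array([np.cos(a),np.sin(a)]))
    Q=np.array(Q);f=least_squares(lambda c:np.hypot(*(Q-c[:2]).T)-c[2],[*c0,.083],loss="soft_l1",f_scale=.001).x
    print(n,len(Q),"fit",f)
z=.173
u=lambda a,b:uncrop(a,b,380,145,5.8)
print("ear top z",z)
for p in [(68,358),(125,505),(160,512),(85,325),(740,285),(688,150),(630,130),(715,325)]: print(p,T.atz(u(*p),z)[:2])
u=lambda a,b:uncrop(a,b,150,195,4)
for p in [(52,410),(140,470),(60,375),(445,120),(365,72),(440,145)]: print(p,S.atz(u(*p),z)[:2])
E
```

```text
cams [ 0.4808 -0.0143  1.2673] [ 1.0932 -0.4125  0.9479]
pan corners z.088 FL,FR,NR,NL
[0.5705 0.0207 0.088 ]
[ 0.5426 -0.0872  0.088 ]
[ 0.4525 -0.0639  0.088 ]
[0.4791 0.0436 0.088 ]
pan scene
[ 0.4547 -0.0659  0.088 ]
[0.4854 0.0449 0.088 ]
[0.5789 0.0222 0.088 ]
[ 0.5482 -0.0889  0.088 ]
top hand [ 0.5719 -0.2582] [-0.0009 -0.0008 -0.0009 -0.0009]
top 58 fit [ 0.5727 -0.2597  0.0824]
scene hand [ 0.5756 -0.2584] [-0.0012 -0.0012 -0.0011 -0.0012]
scene 121 fit [ 0.575  -0.2586  0.0829]
ear top z 0.173
(68, 358) [ 0.5568 -0.1379]
(125, 505) [ 0.5031 -0.1592]
(160, 512) [ 0.5008 -0.172 ]
(85, 325) [ 0.569  -0.1441]
(740, 285) [ 0.5875 -0.3829]
(688, 150) [ 0.637  -0.3643]
(630, 130) [ 0.6441 -0.3432]
(715, 325) [ 0.5727 -0.3738]
(52, 410) [ 0.5864 -0.3785]
(140, 470) [ 0.6396 -0.3613]
(60, 375) [ 0.572 -0.367]
(445, 120) [ 0.5632 -0.1398]
(365, 72) [ 0.5093 -0.1547]
(440, 145) [ 0.575 -0.151]
```

```bash
python3 - <<'E'
from h import *
t=lambda u,v:uncrop(u,v,290,190,6)
s=lambda u,v:uncrop(u,v,230,150,5)
for n,p in dict(BoutL=(230,275),BoutR=(307,293),AoutL=(197,405),AoutR=(275,425),BinL=(218,338),BinR=(292,355),AinL=(205,355),AinR=(283,372)).items(): print(n,T.atz(t(*p),.148))
# mask-based contours of black
im=cv2.imread("pics/top0.png");m=((im.max(2)<62)).astype(np.uint8);m2=np.zeros_like(m);m2[230:266,318:346]=m[230:266,318:346]
n,l,st,ce=cv2.connectedComponentsWithStats(m2)
for i in range(1,n):
    if st[i,4]>20:
        c=cv2.minAreaRect(np.argwhere(l==i)[:,::-1].astype(np.float32));print(st[i],c);
        for b in cv2.boxPoints(c): print("  ",b,T.atz(b,.148)[:2])
print("tri top edges: A left/right, B left/right (top of bulb)")
for a,b in [((225,118),None),((283,100),None),((257,175),None),((317,160),None)]:
    print(S.atz(s(*a),.151))
E
```

```text
BoutL [ 0.4927 -0.0035  0.148 ]
BoutR [ 0.4866 -0.0316  0.148 ]
AoutL [0.4454 0.0077 0.148 ]
AoutR [ 0.4387 -0.0207  0.148 ]
BinL [0.4698 0.0004 0.148 ]
BinR [ 0.4641 -0.0265  0.148 ]
AinL [0.4635 0.0051 0.148 ]
AinR [ 0.4579 -0.0233  0.148 ]
[327 237  13  11  92] ((332.8000183105469, 241.6000213623047), (11.384199142456055, 8.221921920776367), 18.43494987487793)
   [326.1 243.7] [0.4746 0.0001]
   [328.7 235.9] [ 0.4917 -0.0053]
   [339.5 239.5] [ 0.4842 -0.0289]
   [336.9 247.3] [ 0.4672 -0.0235]
[323 249  14  12 124] ((329.1000061035156, 254.70001220703125), (13.281566619873047, 9.486831665039062), 18.434947967529297)
   [321.3 257.1] [0.4453 0.0101]
   [324.3 248.1] [0.465  0.0039]
   [336.9 252.3] [ 0.4564 -0.0237]
   [333.9 261.3] [ 0.4367 -0.0175]
tri top edges: A left/right, B left/right (top of bulb)
[ 0.4427 -0.0197  0.151 ]
[0.4508 0.0087 0.151 ]
[ 0.4819 -0.0295  0.151 ]
[ 0.4921 -0.0022  0.151 ]
```

```bash
python3 -m creep '[{"dp":[2.6,-2.5,-0.5],"roll":-0.09},{"dp":[5.2,-5,-1],"roll":-0.18},{"dp":[7.8,-7.5,-1.5],"roll":-0.27},{"dp":[10.4,-10,-2],"roll":-0.36},{"dp":[13,-12.5,-2.5],"roll":-0.45},{"dp":[15.6,-15,-3],"roll":-0.54},{"dp":[18.2,-17.5,-3],"roll":-0.63},{"dp":[20.8,-20,-3],"roll":-0.72},{"dp":[23.4,-22,-3],"roll":-0.81},{"dp":[26,-24.5,-3],"roll":-0.9}]' 9.4 20
cat > goal.py <<'E'
from h import *
import sys
x,y,z,psi=map(float,sys.argv[1:5])
o=readout.get_obs();R=o["tool_rot"];p=o["eef_pos"]
cur=np.arctan2(R[1,1],R[0,1]);d=R.T@(np.array([x,y,z])-p)
print("t",o["time"],"pos",p,"psi",cur,"gap cm",o["finger_gap"]*9.4,"F",o["force"],"j",o["joint_pos"])
print("tool z",R[:,2],"dp cm",d*100,"roll",-(psi-cur))
E
python3 goal.py .467 -.0112 .30 -.248
```

```text
time: 1.1
eef_pos: [0.3548, -0.2241, 0.3322]
tool_rot: [[0.325, 0.946, -0.0], [0.946, -0.325, 0.001], [0.001, -0.001, -1.0]]
force: [0.3, -0.7, 0.2]
finger_gap: 0.997
t 1.1 pos [ 0.3548 -0.2241  0.3322] psi -0.33075804971862266 gap cm 9.369084042338615 F [ 0.3239 -0.6579  0.1694] j [-0.7301  0.0204  1.7459  0.001   1.3765 -0.3995]
tool z [-0.0003  0.0015 -1.    ] dp cm [23.7746  3.6955  3.2457] roll -0.08275804971862266
```

```bash
python3 -m creep '[{"dp":[3,0.4,0],"roll":-0.02},{"dp":[6,0.9,0],"roll":-0.04},{"dp":[9,1.4,0],"roll":-0.06},{"dp":[12,1.9,0.5],"roll":-0.08},{"dp":[15,2.4,1],"roll":-0.083},{"dp":[18,2.9,1.5],"roll":-0.083},{"dp":[21,3.3,2.2],"roll":-0.083},{"dp":[23.8,3.7,2.8],"roll":-0.083},{"dp":[23.8,3.7,3.2],"roll":-0.083},{"dp":[23.8,3.7,3.2],"roll":-0.083}]'
python3 goal.py .467 -.0112 .30 -.248
python3 - <<'E'
from h import *
for n in("scene","top"): cv2.imwrite(f"pics/{n}1.png",eyes.capture(n)[:,:,::-1])
r=lambda i,a,b,c,d,f:cv2.resize(i[b:d,a:c],None,fx=f,fy=f,interpolation=cv2.INTER_CUBIC)
cv2.imwrite("pics/a1.png",cv2.hconcat([r(cv2.imread("pics/scene1.png"),210,90,340,230,2.8),r(cv2.imread("pics/top1.png"),270,150,400,290,2.8)]))
E
```

```text
time: 2.1
eef_pos: [0.4665, -0.0108, 0.2995]
tool_rot: [[0.244, 0.97, -0.003], [0.97, -0.244, 0.001], [0.0, -0.003, -1.0]]
force: [0.3, -0.4, 1.0]
finger_gap: 1.0
t 2.1 pos [ 0.4665 -0.0108  0.2995] psi -0.2460331988634373 gap cm 9.404381811173934 F [ 0.3227 -0.3564  1.0082] j [-0.1728  0.1149  1.7238  0.0006  1.3059  0.0731]
tool z [-0.0029  0.0011 -1.    ] dp cm [-0.0267  0.0594 -0.0501] roll 0.001966801136562696
```

View pics/a1.png

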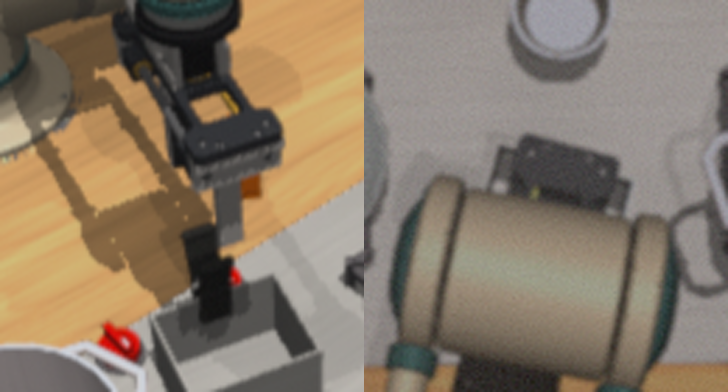

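The scene view shows the finger on the pan side above the clip, with its tip at about px (291,175). I'll check that against kinematics.

```bash
python3 - <<'E'
from h import *
o=readout.get_obs();R=o["tool_rot"];p=o["eef_pos"]
for y in (.047,.0595):
  for x in(-.008,.008): print(S.proj(p+R@[x,y,.097]))
print("bulb b top expected",S.proj([.487,-.0159,.151]))
E
```

```text
[286.5037 176.4394]
[293.1758 174.1811]
[288.6822 180.2251]
[295.3938 177.9345]
bulb b top expected [287.0055 183.1139]
```

```bash
python3 -m creep '[{"dp":[0,0.05,1],"roll":0},{"dp":[0,0.05,2],"roll":0},{"dp":[0,0.05,3],"roll":0},{"dp":[0,0.05,4],"roll":0},{"dp":[0,0.05,5],"roll":0},{"dp":[0,0.05,6],"roll":0},{"dp":[0,0.05,6.8],"roll":0},{"dp":[0,0.05,7.2],"roll":0},{"dp":[0,0.05,7.2],"roll":0},{"dp":[0,0.05,7.2],"roll":0}]'
python3 goal.py .467 -.0112 .227 -.248
python3 - <<'E'
from h import *
for n in("scene","top"): cv2.imwrite(f"pics/{n}2.png",eyes.capture(n)[:,:,::-1])
r=lambda i,a,b,c,d,f:cv2.resize(i[b:d,a:c],None,fx=f,fy=f,interpolation=cv2.INTER_CUBIC)
cv2.imwrite("pics/a2.png",r(cv2.imread("pics/scene2.png"),230,110,340,230,5))
E
```

```text
time: 3.2
eef_pos: [0.4673, -0.0117, 0.2285]
tool_rot: [[0.246, 0.969, -0.001], [0.969, -0.246, 0.001], [0.001, -0.001, -1.0]]
force: [0.6, -0.4, 0.6]
finger_gap: 0.998
t 3.2 pos [ 0.4673 -0.0117  0.2285] psi -0.24811139250448952 gap cm 9.378870268530022 F [ 0.6099 -0.3774  0.6   ] j [-0.1746  0.1726  1.8424  0.0007  1.1273  0.0732]
tool z [-0.0006  0.0008 -1.    ] dp cm [ 0.0461 -0.0398  0.1495] roll -0.00011139250448952143
```

View pics/a2.png

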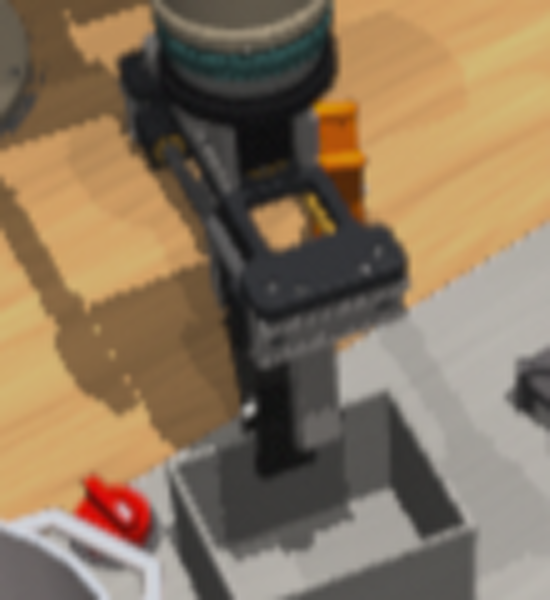

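The scene view shows the finger straddling half B of the clip (crop 295–340 against the clip at 255–315), which fits the perspective. I'll close to just short of contact, then squeeze.

```bash
python3 -m creep '[{"dp":[0,0,0.1],"roll":0},{"dp":[0,0,0.1],"roll":0},{"dp":[0,0,0.1],"roll":0},{"dp":[0,0,0.1],"roll":0},{"dp":[0,0,0.1],"roll":0},{"dp":[0,0,0.1],"roll":0},{"dp":[0,0,0.1],"roll":0},{"dp":[0,0,0.1],"roll":0},{"dp":[0,0,0.1],"roll":0},{"dp":[0,0,0.1],"roll":0}]' 4.6 20
python3 goal.py .467 -.0112 .227 -.248
python3 -m creep '[{"dp":[0,0,0],"roll":0},{"dp":[0,0,0],"roll":0},{"dp":[0,0,0],"roll":0},{"dp":[0,0,0],"roll":0},{"dp":[0,0,0],"roll":0},{"dp":[0,0,0],"roll":0},{"dp":[0,0,0],"roll":0},{"dp":[0,0,0],"roll":0},{"dp":[0,0,0],"roll":0},{"dp":[0,0,0],"roll":0}]' 2.6 25
python3 goal.py .467 -.0112 .227 -.248
python3 - <<'E'
from h import *
for n in("scene","top"): cv2.imwrite(f"pics/{n}3.png",eyes.capture(n)[:,:,::-1])
r=lambda i,a,b,c,d,f:cv2.resize(i[b:d,a:c],None,fx=f,fy=f,interpolation=cv2.INTER_CUBIC)
cv2.imwrite("pics/a3.png",r(cv2.imread("pics/scene3.png"),230,110,340,230,5))
E
```

```text
time: 4.3
eef_pos: [0.4674, -0.0118, 0.2277]
tool_rot: [[0.246, 0.969, -0.0], [0.969, -0.246, 0.001], [0.001, -0.0, -1.0]]
force: [-0.3, -0.6, -0.6]
finger_gap: 0.49
t 4.3 pos [ 0.4674 -0.0118  0.2277] psi -0.24813175315458677 gap cm 4.603371778875712 F [-0.3045 -0.554  -0.5541] j [-0.1746  0.1733  1.8437  0.0008  1.1248  0.0732]
tool z [-0.0002  0.0007 -1.    ] dp cm [ 0.0448 -0.0492  0.0708] roll -0.00013175315458677228
time: 5.3
eef_pos: [0.4674, -0.0118, 0.2277]
tool_rot: [[0.246, 0.969, -0.0], [0.969, -0.246, 0.001], [0.001, -0.0, -1.0]]
force: [0.4, -0.0, -1.7]
finger_gap: 0.275
t 5.3 pos [ 0.4674 -0.0118  0.2277] psi -0.24815549880485205 gap cm 2.589010370012246 F [ 0.4448 -0.0427 -1.6978] j [-0.1746  0.1733  1.8438  0.0007  1.1248  0.0732]
tool z [-0.0002  0.0007 -1.    ] dp cm [ 0.0468 -0.0486  0.0687] roll -0.00015549880485205003
```

View pics/a3.png

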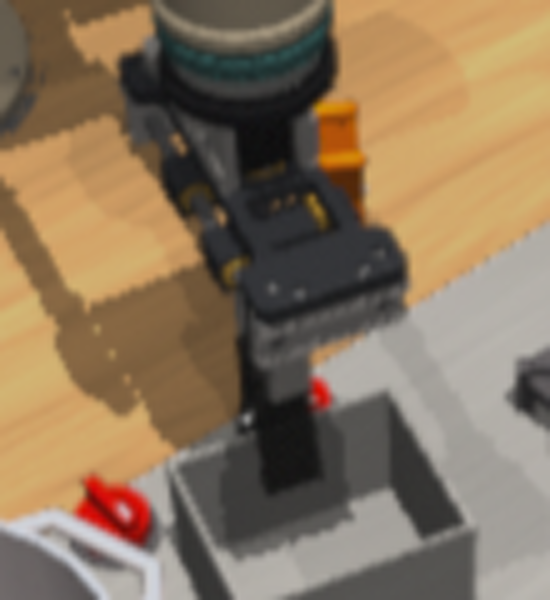

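The view shows the clip squeezed in the fingers and its jaw B swung inward off the wall (tip at crop (290,490)). The gap is 2.59 cm. Next I lift.

```bash
python3 -m creep '[{"dp":[0,0,-0.5],"roll":0},{"dp":[0,0,-1.2],"roll":0},{"dp":[0,0,-2],"roll":0},{"dp":[0,0,-3],"roll":0},{"dp":[0,0,-4],"roll":0},{"dp":[0,0,-5],"roll":0},{"dp":[0,0,-6],"roll":0},{"dp":[0,0,-7],"roll":0},{"dp":[0,0,-8],"roll":0},{"dp":[0,0,-9],"roll":0}]'
python3 -m creep '[{"dp":[0,0,-1],"roll":0},{"dp":[0,0,-2],"roll":0},{"dp":[0,0,-3],"roll":0},{"dp":[0,0,-4],"roll":0},{"dp":[0,0,-5],"roll":0},{"dp":[0,0,-6],"roll":0},{"dp":[0,0,-7],"roll":0},{"dp":[0,0,-8],"roll":0},{"dp":[0,0,-9],"roll":0},{"dp":[0,0,-9.8],"roll":0}]'
python3 goal.py .4958 -.2869 .42 .343
python3 - <<'E'
from h import *
for n in("scene","top"): cv2.imwrite(f"pics/{n}4.png",eyes.capture(n)[:,:,::-1])
r=lambda i,a,b,c,d,f:cv2.resize(i[b:d,a:c],None,fx=f,fy=f,interpolation=cv2.INTER_CUBIC)
cv2.imwrite("pics/a4.png",r(cv2.imread("pics/scene4.png"),210,60,350,250,3))
E
```

```text
time: 6.4
eef_pos: [0.4673, -0.0118, 0.3186]
tool_rot: [[0.246, 0.969, -0.0], [0.969, -0.246, 0.001], [0.001, -0.0, -1.0]]
force: [0.1, 0.1, -0.7]
finger_gap: 0.279
time: 7.4
eef_pos: [0.4675, -0.0119, 0.4175]
tool_rot: [[0.246, 0.969, 0.0], [0.969, -0.246, 0.001], [0.001, 0.0, -1.0]]
force: [0.6, 0.4, -1.4]
finger_gap: 0.279
t 7.4 pos [ 0.4675 -0.0119  0.4175] psi -0.24816684106546832 gap cm 2.62317363644847 F [ 0.6259  0.4321 -1.4454] j [-0.1749  0.0642  1.4927  0.0007  1.5844  0.0733]
tool z [ 0.0004  0.0006 -1.    ] dp cm [-25.9603   9.5011  -0.2629] roll -0.5911668410654684
```

View pics/a4.png

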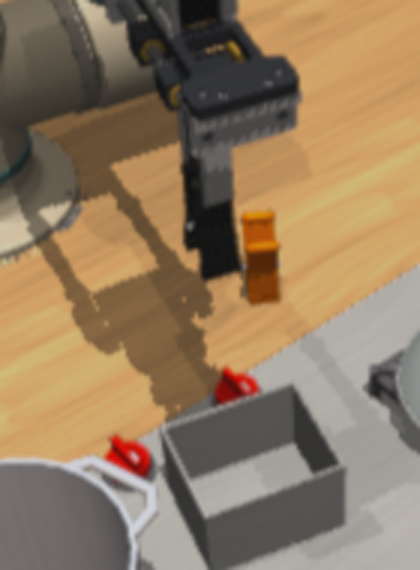

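View pics/top4.png

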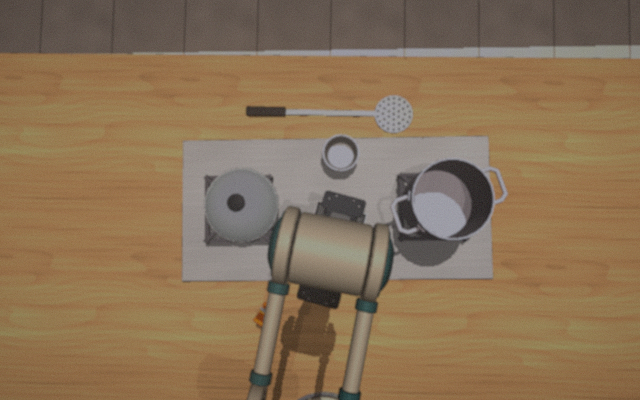

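```bash
python3 - <<'E'
from h import *
o=readout.get_obs();R=o["tool_rot"];p=o["eef_pos"]
for z in (.155,.160,.165):
  print(z,[S.proj(p+R@[x,.018,z]) for x in(-.015,.015)])
E
python3 - <<'E'
import cv2
i=cv2.imread("pics/scene4.png")
cv2.imwrite("pics/b4.png",cv2.resize(i[100:170,255:315],None,fx=8,fy=8,interpolation=cv2.INTER_CUBIC))
E
```

```text
0.155 [array([277.0457, 149.9895]), array([289.976 , 145.8476])]
0.16 [array([277.2171, 151.6803]), array([290.0968, 147.5406])]
0.165 [array([277.3872, 153.3581]), array([290.2166, 149.2208])]
```

View pics/b4.png

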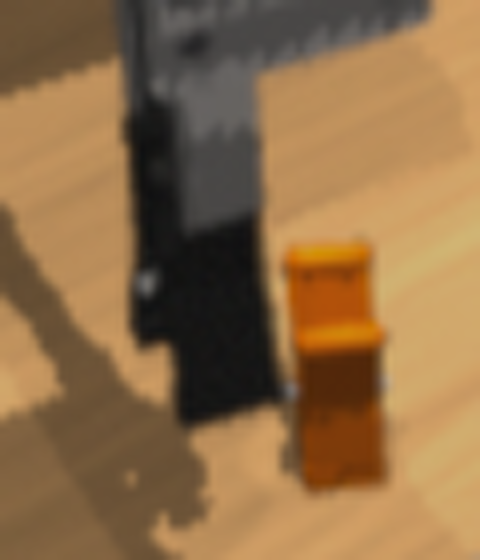

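The jaw tips sit at about TCP+0.164 m, so they're near z 0.254, well above the rim at 0.215. The clip is centred on the tool and the pan hasn't moved. Next I move over the rim.

```bash
python3 -m creep '[{"dp":[-2,0.7,0],"roll":-0.06},{"dp":[-5,1.8,0],"roll":-0.12},{"dp":[-8,2.9,0],"roll":-0.18},{"dp":[-11,4,0],"roll":-0.24},{"dp":[-14,5.1,0],"roll":-0.3},{"dp":[-17,6.2,0],"roll":-0.37},{"dp":[-20,7.3,0],"roll":-0.44},{"dp":[-22.5,8.2,0],"roll":-0.5},{"dp":[-24.5,9,0],"roll":-0.55},{"dp":[-26,9.5,0],"roll":-0.59}]'
python3 -m creep '[{"dp":[0,0,0],"roll":0},{"dp":[0,0,0],"roll":0},{"dp":[0,0,0],"roll":0},{"dp":[0,0,0],"roll":0},{"dp":[0,0,0],"roll":0},{"dp":[0,0,0],"roll":0},{"dp":[0,0,0],"roll":0},{"dp":[0,0,0],"roll":0},{"dp":[0,0,0],"roll":0},{"dp":[0,0,0],"roll":0}]'
python3 goal.py .4958 -.2869 .42 .343
python3 - <<'E'
from h import *
for n in("scene","top"): cv2.imwrite(f"pics/{n}5.png",eyes.capture(n)[:,:,::-1])
r=lambda i,a,b,c,d,f:cv2.resize(i[b:d,a:c],None,fx=f,fy=f,interpolation=cv2.INTER_CUBIC)
cv2.imwrite("pics/a5.png",r(cv2.imread("pics/scene5.png"),150,120,290,300,3.3))
o=readout.get_obs();R=o["tool_rot"];p=o["eef_pos"]
print("rim point px",S.proj([.4958,-.2869,.215]))
for n,q in dict(tipBl=[-.015,.018,.164],tipBr=[.015,.018,.164]).items(): print(n,S.proj(p+R@q))
E
```

```text
time: 8.5
eef_pos: [0.496, -0.289, 0.4169]
tool_rot: [[-0.336, 0.942, 0.001], [0.942, 0.336, 0.001], [0.001, 0.001, -1.0]]
force: [0.7, -0.1, -1.4]
finger_gap: 0.278
time: 9.5
eef_pos: [0.496, -0.289, 0.4169]
tool_rot: [[-0.336, 0.942, 0.001], [0.942, 0.336, 0.001], [0.001, 0.001, -1.0]]
force: [-1.0, -0.5, -0.8]
finger_gap: 0.276
t 9.5 pos [ 0.496  -0.289   0.4169] psi 0.3424936215848743 gap cm 2.597040475287138 F [-1.0183 -0.4898 -0.8382] j [-0.6493  0.2343  1.2865  0.0013  1.6206 -0.9918]
tool z [ 0.0009  0.001  -1.    ] dp cm [ 0.2028  0.0461 -0.3133] roll -0.0005063784151257411
rim point px [178.1195 228.5205]
tipBl [174.2942 226.6566]
tipBr [185.0594 215.8912]
```

View pics/a5.png

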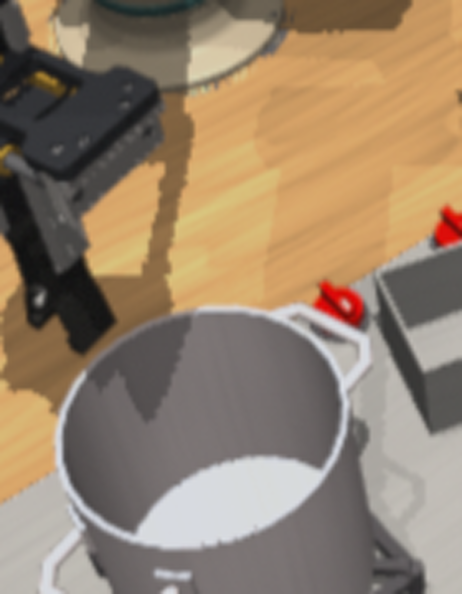

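View pics/top5.png

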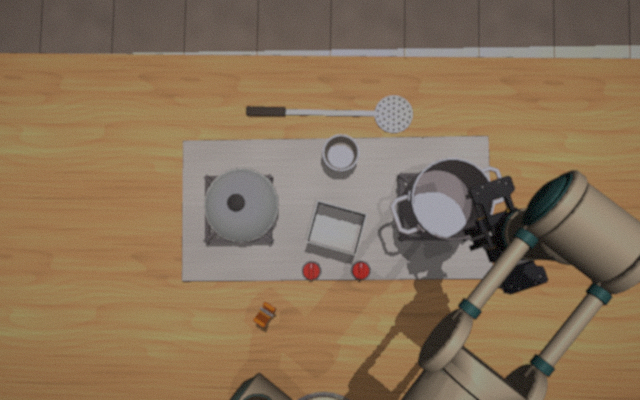

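Tip corners appear at (174,227) and (185,218), within about 2 px of prediction. I'll correct +2 mm and descend in two stages.

```bash
python3 -m creep '[{"dp":[0.2,0.05,0],"roll":0},{"dp":[0.2,0.05,0],"roll":0},{"dp":[0.2,0.05,0.5],"roll":0},{"dp":[0.2,0.05,1],"roll":0},{"dp":[0.2,0.05,1.7],"roll":0},{"dp":[0.2,0.05,2.4],"roll":0},{"dp":[0.2,0.05,3.1],"roll":0},{"dp":[0.2,0.05,3.7],"roll":0},{"dp":[0.2,0.05,4],"roll":0},{"dp":[0.2,0.05,4],"roll":0}]'
python3 goal.py .4958 -.2869 .356 .343
python3 - <<'E'
from h import *
for n in("scene","top"): cv2.imwrite(f"pics/{n}6.png",eyes.capture(n)[:,:,::-1])
r=lambda i,a,b,c,d,f:cv2.resize(i[b:d,a:c],None,fx=f,fy=f,interpolation=cv2.INTER_CUBIC)
cv2.imwrite("pics/a6.png",cv2.hconcat([r(cv2.imread("pics/scene6.png"),150,170,230,290,5),r(cv2.imread("pics/top6.png"),440,170,520,290,5)]))
o=readout.get_obs();R=o["tool_rot"];p=o["eef_pos"]
for y in (-.022,-.013,.013,.022):
  print("T",y,[T.proj(p+R@[x,y,.164]) for x in(-.015,.015)],"S",[S.proj(p+R@[x,y,.164]) for x in(-.015,.015)])
print(T.proj([.4958,-.2869,.215]))
E
```

```text
time: 10.6
eef_pos: [0.4958, -0.2868, 0.3762]
tool_rot: [[-0.336, 0.942, 0.0], [0.942, 0.336, 0.002], [0.001, 0.001, -1.0]]
force: [0.2, -0.3, -0.0]
finger_gap: 0.279
t 10.6 pos [ 0.4958 -0.2868  0.3762] psi 0.34244195089703316 gap cm 2.620746870152484 F [ 0.1976 -0.2715 -0.0302] j [-0.6466  0.2417  1.373   0.0013  1.5278 -0.9891]
tool z [ 0.0001  0.0016 -1.    ] dp cm [-0.0126  0.0001  2.0245] roll -0.0005580491029668622
T -0.022 [array([477.1853, 243.7058]), array([463.2132, 248.4136])] S [array([164.9593, 229.8366]), array([175.3703, 219.538 ])]
T -0.013 [array([475.6821, 239.5089]), array([461.7185, 244.2144])] S [array([168.3363, 231.7299]), array([178.7221, 221.3631])]
T 0.013 [array([471.3498, 227.4129]), array([457.4108, 232.1114])] S [array([178.2228, 237.2726]), array([188.5322, 226.705 ])]
T 0.022 [array([469.8536, 223.2355]), array([455.9231, 227.9317])] S [array([181.6909, 239.217 ]), array([191.9728, 228.5785])]
[466.8322 235.9689]
```

View pics/a6.png

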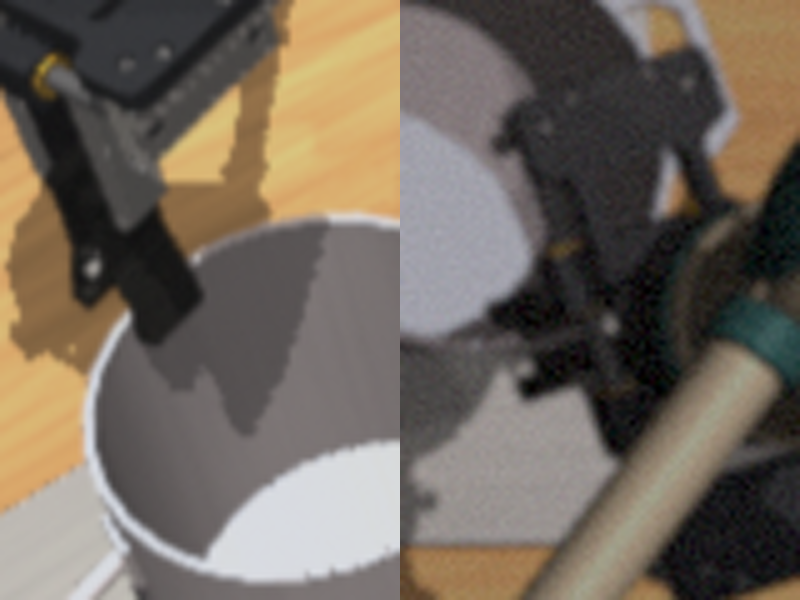

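Scene: tip B's lower corners are at (179,239) and (191,229), inside the rim. Top: one jaw's edge is at (458,232) inside the rim and the other's at (464,246) outside it, with the rim passing between. Next I lower the last 2 cm.

```bash
python3 -m creep '[{"dp":[0,0,0.2],"roll":0},{"dp":[0,0,0.5],"roll":0},{"dp":[0,0,0.8],"roll":0},{"dp":[0,0,1.1],"roll":0},{"dp":[0,0,1.4],"roll":0},{"dp":[0,0,1.7],"roll":0},{"dp":[0,0,1.9],"roll":0},{"dp":[0,0,2],"roll":0},{"dp":[0,0,2],"roll":0},{"dp":[0,0,2],"roll":0}]'
python3 goal.py .4958 -.2869 .356 .343
python3 - <<'E'
from h import *
for n in("scene","top"): cv2.imwrite(f"pics/{n}7.png",eyes.capture(n)[:,:,::-1])
r=lambda i,a,b,c,d,f:cv2.resize(i[b:d,a:c],None,fx=f,fy=f,interpolation=cv2.INTER_CUBIC)
cv2.imwrite("pics/a7.png",cv2.hconcat([r(cv2.imread("pics/scene7.png"),150,170,230,290,5),r(cv2.imread("pics/top7.png"),440,170,520,290,5)]))
o=readout.get_obs();R=o["tool_rot"];p=o["eef_pos"]
for y in (-.022,-.013,.013,.022):
  print("T",y,[T.proj(p+R@[x,y,.164]) for x in(-.015,.015)],"S",[S.proj(p+R@[x,y,.164]) for x in(-.015,.015)])
E
```

```text
time: 11.7
eef_pos: [0.496, -0.287, 0.3571]
tool_rot: [[-0.336, 0.942, 0.001], [0.942, 0.336, 0.001], [0.0, 0.002, -1.0]]
force: [-0.0, 0.3, -0.7]
finger_gap: 0.277
t 11.7 pos [ 0.496  -0.287   0.3571] psi 0.3424751873597617 gap cm 2.607137884778712 F [-0.036   0.3372 -0.7383] j [-0.6466  0.2477  1.4107  0.0013  1.4824 -0.9891]
tool z [ 0.0014  0.0006 -1.    ] dp cm [ 0.0139 -0.0207  0.1119] roll -0.000524812640238348
T -0.022 [array([474.5165, 243.5976]), array([460.8043, 248.2185])] S [array([167.5049, 235.7344]), array([177.7058, 225.4986])]
T -0.013 [array([473.0428, 239.4791]), array([459.3389, 244.0976])] S [array([170.8355, 237.6161]), array([181.0118, 227.3138])]
T 0.013 [array([468.7953, 227.6081]), array([455.115 , 232.2201])] S [array([180.5841, 243.124 ]), array([190.6857, 232.6252])]
T 0.022 [array([467.3283, 223.5083]), array([453.6563, 228.118 ])] S [array([184.0032, 245.0557]), array([194.0777, 234.4876])]
```

View pics/a7.png

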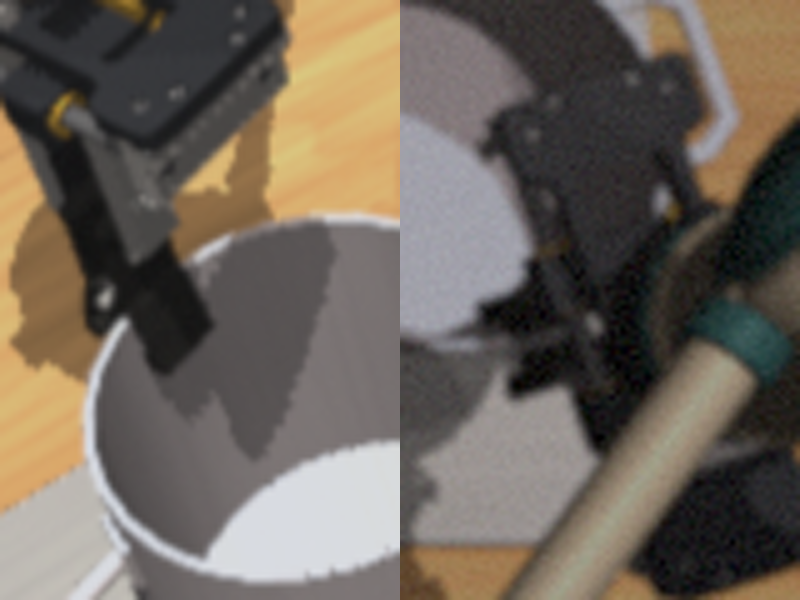

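View pics/scene7.png

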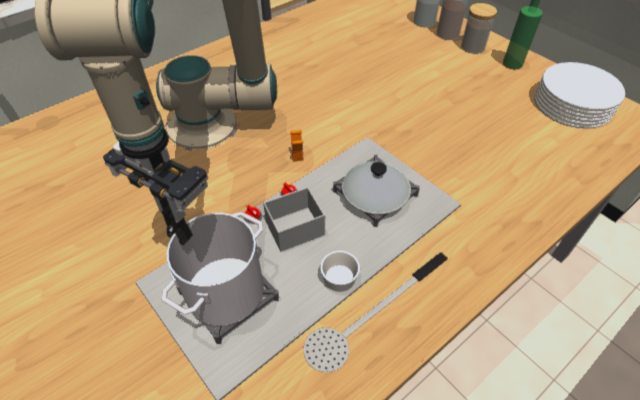

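Scene: jaw B is inside the rim with its tip at about (183,245), jaw A is outside and the pin is above the rim. Wrist force is under 1 N. Last check is that the bystanders haven't moved, then I hand in.

```bash
python3 - <<'E'
from h import *
a=cv2.imread("pics/scene0.png");b=cv2.imread("pics/scene7.png")
for n,(x0,y0,x1,y1) in dict(pot=(160,262,285,335),pan=(262,205,330,250),lid=(330,155,420,225),ramekin=(315,248,365,295),skimmer=(300,250,450,375)).items():
    A,B=[cv2.cvtColor(i[y0:y1,x0:x1],6).astype(np.float32) for i in(a,b)]
    print(n,cv2.phaseCorrelate(A,B,cv2.createHanningWindow(A.shape[::-1],cv2.CV_32F)))
o=readout.get_obs();print(o["time"],o["finger_gap"]*9.4,o["force"],abs(o["qvel"]).max())
arm.sign_off()
E
```

```text
pot ((0.49771856297063266, 0.5135178778711307), 0.9763785074361165)
pan ((-0.012026226504154636, 0.5285644629332893), 0.9500096279897807)
lid ((-0.00306116320041383, -0.01996898209741005), 0.981548308737484)
ramekin ((-0.00907466165578441, 0.0560501375322211), 0.9885657418270906)
skimmer ((-0.017287992210370362, 0.5259409527430208), 0.951688390045166)
11.8 2.61729383707631 [ 0.1301 -0.037  -0.3615] 0.0015462381094048037
the job is handed in; nothing more can be done
```

I took the clip off the pan, carried it to the pot and handed the job in at 11.8 s. It is held squeezed open over the near rim, midway between the ears. The hand-in reported no verdict, so what follows is from my own last checks.

- **Grip:** the fingers hold at 2.6 cm opening, which by your figures is about 0.55–0.6 rad of jaw opening. I had no direct reading of the grip force or the jaw joint. The wrist force was about 0.4 N and the arm was still.
- **Placement:** both cameras show one jaw inside and one outside, with the rim passing between them and no visible contact. I estimate the tips are about 22 mm below the rim and the pin about 19 mm above it. When I located the pan and pot, the two cameras disagreed by 2–6 mm. I used averages, and the jaws should have roughly 10 mm of clearance on each side.
- **Other things:** comparing the first and last scene pictures, the pot, pan, lid, ramekin and skimmer shifted by 0.7 px or less, roughly 2 mm at most and likely image noise. I did not measure the knobs, but they look unchanged and nothing came near them.

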